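# Tidy the paper-craft bench

### The job

Tidy the bench: stand both glue sticks upright in the rectangular tray, put the roll of tape over the post of its stand so that it lies flat on the base, and stand the telescoping brush tube upright in the round cup, fully shut. When you shut the tube, send the innermost section fully home before the middle one goes in.

Things in the scene. Friction and masses are not known exactly. Their poses are not given: they have to be found in the camera images.
- glue_a: A glue stick standing upright, cap up: white cylinder with grey cap, 30 mm diameter, 100 mm tall, about 40 g. Origin: centre of its underside; z up along its axis.
- glue_b: A second glue stick, the same in every way as glue_a.
- roll: A roll of paper tape lying flat: ring of 60 mm outer diameter, 32 mm hole, 24 mm high, about 60 g. Origin: centre of its underside; z up along the hole.
- tube: Telescoping aluminium brush tube standing upright, 150 g: sleeve 40 mm diameter (41 at its rims), 70 mm tall; from it comes a middle section, 30 mm diameter, and from that an innermost one, 20 mm, with closed flat top. Drawn out, their tops are at 70, 101 and 132 mm; fully shut at 70, 73 and 76 mm (each 3 mm proud of the next larger). Origin: centre of the sleeve's underside; z up along the axis.
- tube_mid (a joint): How far the middle section (carrying the innermost one) has been pushed down into the sleeve: 0 fully out, 0.028 m fully home. Stays by friction; needs about 5 N. At the start it is between 0 and 0.005.
- tube_inner (a joint): How far the innermost section has been pushed down into the middle one: 0 fully out, 0.028 m fully home. Stays by friction; needs about 2 N, so pressing on its top moves it before the middle one. At the start it is between 0 and 0.008.
- tray: Fixed open rectangular dark wooden tray, outside 88 mm (its x) by 148 mm (its y) and 30 mm high, walls and floor 4 mm thick; place for both glue sticks side by side along y. Origin: centre of its underside; z up.
- cup: Fixed low round dark steel cup, open at the top: outer diameter 74 mm, inner 66 mm, 35 mm high, floor 5 mm thick; place for the brush tube. Origin: centre of its underside; z up.
- stand: Fixed tape stand: round base 70 mm in diameter, 8 mm thick, with an upright steel post of 16 mm diameter in its centre, its tapered top 55 mm above the table; place for the roll. Origin: centre of its underside; z up.
Things that resemble listed ones, but are neither listed nor needed, are in the scene too. Leave any red or yellow look-alike of the roll alone. Leave any turquoise look-alike of the cup alone.

How it is judged:
By the outcome, as a careful person would: the job done as asked, in the order asked, and still so for the second after the job is handed in, with the robot touching nothing.
It also fails if it takes over 128 s, if anything falls off the work surface, if the arm or the gripper's body presses on something with over 40 N, if the wrist force passes 120 N, or if a joint passes its speed limit or range.

### The arm

A 6-joint arm with a two-finger parallel gripper is mounted at the origin on the work surface. World frame = base frame: x ahead of the robot, y to its left, z up, the work surface at z = 0. Lengths are in m, angles in rad, forces in N, time in s.
With the tool pointing down it reaches from about 0.25 to 0.725 m from the base axis. Payload 4 kg.
Tool frame: the origin (TCP) lies midway between the tips of the shut fingers; the grasp point (between the pads) lies env.grasp_offset behind it (env.grasp_offset is the distance from the TCP to the grasp point, in m); z points along the fingers, y is the line along which they close (so a half turn about z gives the same grasp; the last joint's range is limited). The gripper opens to 85 mm and grips with 20 to 120 N. Pads are 22 mm wide; open, the fingers measure 114 mm over their backs; the gripper's body (76 mm by 85 mm) begins 54 mm behind the grasp point. The pads swing forward as they close: fully open they stand 13 mm farther back than shut.
Start: joints at [-1.339, 0.241, 0.005, 1.335, 0, 1.571], TCP at [0.115, -0.487, 0.231] pointing down, gripper open.
Joint ranges: [-2.72, 2.72], [-1.05, 1.87], [-1.09, 1.28], [-1.99, 2.15], [-1.42, 1.44], [-3.14, 3.14]. Speed limits (rad/s): [2.79, 2.79, 3.14, 3.14, 3.14, 3.14].

### API

Orientations are given as a unit quaternion [w, x, y, z].
In Python, from bench import env gives the robot as it stands.
- The arm moves only by the tool arm_command, never from a script. Its argument "motion" is a list of rows, each an object of numbers: "x", "y", "z": the shift along the world's x, y, z scaled (see below); "turn": the turn about the world's z scaled (see below); "fingers": the opening, from 0 (shut) to 1 (fully open). A call has 1 to 12 rows; each row is the pose to reach, as a shift and turn from the pose commanded when the call began, turning the shorter way round; what a row does not reach only later rows make up. The controller multiplies each number of a shift by 15 cm and each number of a turn by 180 degrees. A row lasts 1/12 s, in which the tool goes at most 41.7 mm and 7.16 degrees, less where a joint would pass 70% of its speed; a pose out of reach is approached as far as the arm can. A call with a number of a shift or a turn outside -1 to 1 is refused whole. A call with a gripper value outside its range is refused whole. The fingers move at their own pace and stop on an object; "force" is the grip in N (left out, the last holds). Time passes only in rows, so rows that repeat a pose let the fingers close. It gives the time, the measured TCP pose, the force, the opening and the grip force at its end, in the units of the state.
- env.observe(): the state, without advancing time (a new reading comes with each control period).
- env.capture(name): name is "side" or "top" or "wrist"; returns (picture, depth): 400x640x3 uint8, red, green, blue; 400x640 float32, m along the optical axis (not along the pixel's ray), 0 where there is no reading.
- env.camera_model(name): a dict with "fx", "fy", "cx", "cy" (pixels), "extrinsics" (4x4, takes a point from world to camera coordinates); the wrist camera has in their place "tool_from_camera" (4x4, takes a point from camera to tool coordinates, whose origin is the TCP and whose axes are the flange's). Camera axes: x right, y down, z forward; pixel columns grow to the right and rows downward; lengths in m; the calibration is good to about 2 mm. A picture is of the moment at which its call begins: read the wrist's pose just before it. camera_model takes no time and is no camera call.
- env.close_job(): hands the job in; it is judged then, once.
The state is a dict: "t": time; "q": joint angles; "joint_velocities": joint speeds; "effort": joint torques, N m; "tcp_pos": TCP position; "ee_rot": TCP orientation; "wrist_force": force on the tool from outside, world axes, zero at the start; "torque": the same for the moment, N m; "opening": finger opening in m; "grasp_force": force on a finger pad.
Only numpy, scipy, OpenCV 4.12 (cv2) and the standard library are available. Lean on these libraries where they do the work, as an engineer would, in place of code of your own. Each camera call takes 0.05 s, during which the arm holds its last target. There are 200 camera calls.

## Working session

There is one attempt and no reset: what is moved stays moved. The work goes in short steps, Python scripts to look and compute and a tool call to move; the robot and the scene stay as the last step left them, time stands still between calls to the robot, and variables do not carry over. Pictures are saved under pics/ and viewed, at most 14 in all, crops included, and the job is handed in when it is done.

Besides the shell and the picture viewer there is one more tool, called after "Call:" by a JSON object that holds its "api" and its "payload". arm_command: Moves the arm, as the interface text tells. Its arguments: {"type":"object","properties":{"motion":{"type":"array"},"force":{"type":"number"}},"required":["motion"]}

```bash
mkdir -p pics; ls; cat > h.py <<'E'
import numpy as np, cv2
from bench import env
def cloud(name):
    s=env.observe(); p,d=env.capture(name); m=env.camera_model(name)
    v,u=np.mgrid[0:400,0:640]
    P=np.stack([(u-m['cx'])/m['fx']*d,(v-m['cy'])/m['fy']*d,d,np.ones_like(d)],-1)
    if 'extrinsics' in m: T=np.linalg.inv(np.array(m['extrinsics']))
    else:
        from scipy.spatial.transform import Rotation as R
        w,x,y,z=s['ee_rot']; T=np.eye(4); T[:3,:3]=R.from_quat([x,y,z,w]).as_matrix(); T[:3,3]=s['tcp_pos']
        T=T@np.array(m['tool_from_camera'])
    W=(P@T.T)[...,:3]; W[d==0]=np.nan
    return p,W
def save(p,n): cv2.imwrite('pics/'+n+'.png',cv2.cvtColor(p,cv2.COLOR_RGB2BGR))
E
python3 - <<'E'
from h import *
for n in('top','side'):
    p,W=cloud(n); save(p,n+'0'); np.savez('/tmp/'+n,p=p,W=W)
s=env.observe(); print(s, env.grasp_offset)
E
```

```text
pics
{'t': 0.1, 'q': array([-1.33897957e+00,  2.41358151e-01,  3.88024276e-03,  1.33520257e+00,
       -8.45035643e-06,  1.57079188e+00]), 'joint_velocities': array([-0.00164955, -0.00090033,  0.00261598, -0.00089059, -0.00062439,
       -0.00306107]), 'effort': array([-3.34576926e-04, -3.73137760e+01,  2.53009880e+01,  1.08882415e-02,
        1.83520382e-05, -2.77366269e-06]), 'tcp_pos': array([ 0.11474266, -0.48608421,  0.23049986]), 'ee_rot': array([-9.35264926e-04,  9.93289443e-01,  1.15651182e-01, -1.13144737e-04]), 'wrist_force': array([ 0.58864281, -0.50817871,  0.57088361]), 'torque': array([-0.02756677,  0.00108059, -0.01044955]), 'grasp_force': 0.0, 'opening': 0.08522259556434143} 0.0187
```

View pics/top0.png

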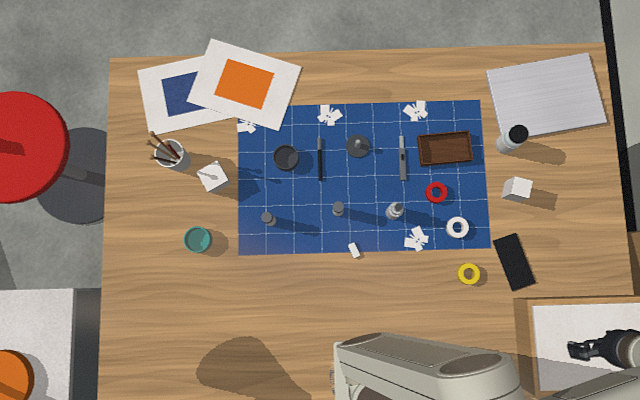

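View pics/side0.png

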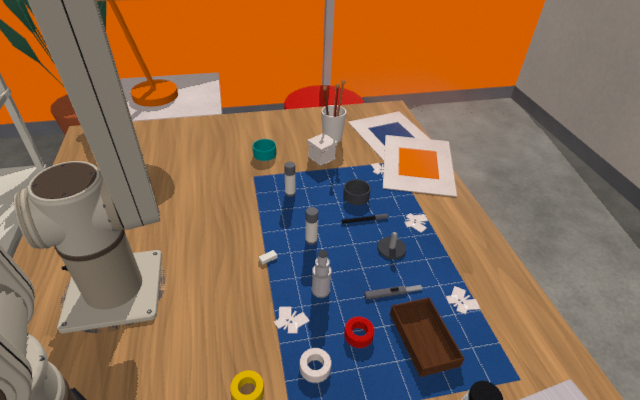

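```bash
python3 - <<'E'
from h import *
D=np.load('/tmp/top.npz');p,W=D['p'],D['W']
z=W[...,2]; print(np.nanmedian(z), W[200,320])
m=(np.nan_to_num(z)>0.006).astype(np.uint8)
n,l,st,c=cv2.connectedComponentsWithStats(m)
for i in range(1,n):
    if st[i,4]<40: continue
    k=l==i; Q=W[k]; top=np.percentile(Q[:,2],95); T=Q[Q[:,2]>top-.006]
    print(st[i],'zmax %.3f'%top,'min',Q[:,:2].min(0).round(3),'max',Q[:,:2].max(0).round(3),'topc',((T.min(0)+T.max(0))/2)[:2].round(3),'topsz',np.ptp(T,axis=0)[:2].round(3),'rgb',np.median(p[k],axis=0))
E
```

```text
-0.0005415143706042347 [4.90991144e-01 1.22292054e-01 3.93489674e-04]
[223  49  14  21  54] zmax 0.011 min [0.894 0.363] max [0.957 0.402] topc [0.926 0.383] topsz [0.063 0.04 ] rgb [215. 126.  65.]
[235  51  21  11  64] zmax 0.010 min [0.919 0.306] max [0.951 0.366] topc [0.935 0.336] topsz [0.031 0.061] rgb [222.5 218.  214. ]
[ 486   53  121  101 7999] zmax 0.082 min [ 0.609 -0.717] max [ 0.91  -0.381] topc [ 0.638 -0.417] topsz [0.054 0.053] rgb [189. 187. 190.]
[249  65  13  10  44] zmax 0.011 min [0.876 0.288] max [0.905 0.324] topc [0.891 0.306] topsz [0.029 0.036] rgb [213.  113.   40.5]
[217  75  16  14  52] zmax 0.012 min [0.834 0.375] max [0.876 0.42 ] topc [0.855 0.398] topsz [0.042 0.045] rgb [213. 114.  39.]
[236  81  16  14  44] zmax 0.011 min [0.815 0.319] max [0.856 0.364] topc [0.836 0.341] topsz [0.041 0.045] rgb [214.  114.   40.5]
[219  90  14  14  41] zmax 0.012 min [0.79  0.375] max [0.83  0.414] topc [0.81  0.394] topsz [0.04  0.039] rgb [214. 116.  42.]
[249 100  18  12  56] zmax 0.011 min [0.762 0.274] max [0.794 0.325] topc [0.778 0.3  ] topsz [0.032 0.05 ]
[... 1687 characters left out ...]
[0.057 0.059] rgb [224. 219. 214.]
[184 226  29  27 325] zmax 0.037 min [0.35  0.432] max [0.425 0.506] topc [0.386 0.47 ] topsz [0.073 0.071] rgb [ 77. 113. 106.]
[493 233  43  58 962] zmax 0.013 min [ 0.22  -0.473] max [ 0.378 -0.364] topc [ 0.299 -0.418] topsz [0.159 0.11 ] rgb [36. 36. 38.]
[348 242  13  16 102] zmax 0.017 min [0.324 0.014] max [0.366 0.046] topc [0.345 0.029] topsz [0.042 0.03 ] rgb [222. 221. 216.]
[457 262  23  23 313] zmax 0.028 min [ 0.24  -0.314] max [ 0.301 -0.256] topc [ 0.269 -0.286] topsz [0.058 0.057] rgb [219. 191.  48.]
[  333   295   307   105 23059] zmax 0.768 min [-0.07 -0.73] max [0.201 0.098] topc [ 0.142 -0.089] topsz [0.041 0.078] rgb [159. 149. 137.]
```

Top image candidates:
- **Rolls:** white (457,227), red (436,192) and yellow (469,274). White paper tape fits, and red and yellow are excluded.
- **Cups:** dark (286,157) and turquoise (198,240). Dark steel fits.
- **Glue sticks:** grey-capped (338,208) and (267,217). The larger black-capped jar at (510,137) is not one.
- **Tube:** stepped grey at (395,210).
- **Tray and stand:** tray at (445,148), stand at (358,146).

I'll confirm these in a crop.

```bash
python3 - <<'E'
from h import *
D=np.load('/tmp/top.npz');p=D['p']
a=cv2.resize(p[115:290,180:500],None,fx=2.5,fy=2.5,interpolation=cv2.INTER_CUBIC); save(a,'crop0')
objs={'tray':(.63,-.242,.09,.03),'stand':(.647,.008,.045,.05),'base':(.647,.008,.045,.008),'cup':(.615,.217,.05,.035),'ga':(.458,.073,.03,.1),'gb':(.434,.263,.03,.1),'tube':(.449,-.085,.03,.121),'roll':(.399,-.263,.045,.024)}
for n in('top','side'):
    D=np.load(f'/tmp/{n}.npz');W=D['W'].reshape(-1,3);W=W[~np.isnan(W[:,0])]
    for k,(x,y,r,h) in objs.items():
        Q=W[(np.hypot(W[:,0]-x,W[:,1]-y)<(.1 if k=='tray' else r))&(abs(W[:,2]-h)<(.003 if k=='base' else .008))]
        if len(Q)<4: print(n,k,len(Q)); continue
        (c,rad)=cv2.minEnclosingCircle(Q[:,:2].astype(np.float32)*1000); rc=cv2.minAreaRect(Q[:,:2].astype(np.float32)*1000)
        print(n,k,len(Q),'z med %.4f'%np.median(Q[:,2]),'circ',np.round(c,1),round(rad,1), 'rect',np.round(rc[0],1),np.round(rc[1],1),round(rc[2],1))
E
```

```text
top tray 292 z med 0.0286 circ [ 629.5 -242.4] 85.7 rect [ 629.  -243.1] [ 89.3 151.1] 4.1
top stand 28 z med 0.0524 circ [646.6   8.4] 7.7 rect [646.4   9. ] [13.8 13.9] 38.0
top base 291 z med 0.0078 circ [647.7  10.3] 43.9 rect [648.7   7.8] [81.3 77.3] 14.0
top cup 138 z med 0.0343 circ [615.4 217.6] 37.7 rect [615.3 217.2] [72.1 73. ] 58.0
top ga 93 z med 0.0998 circ [457.9  71.2] 15.0 rect [458.4  72.6] [26.8 28. ] 87.5
top gb 97 z med 0.0999 circ [434.9 264.7] 15.0 rect [434.6 263.8] [27.2 28.3] 28.7
top tube 51 z med 0.1223 circ [449.  -85.6] 11.1 rect [448.7 -85.6] [19.  19.5] 82.2
top roll 265 z med 0.0236 circ [ 399.  -263.3] 30.2 rect [ 399.2 -263.3] [59.  56.9] 88.8
side tray 803 z med 0.0294 circ [ 631.5 -242.9] 84.8 rect [ 632.5 -242.2] [ 90.6 151.5] 3.9
side stand 43 z med 0.0517 circ [649.6   8.1] 8.3 rect [648.7   6.9] [13.3 14.6] 45.6
side base 367 z med 0.0093 circ [649.7   5.2] 41.3 rect [647.1   4.2] [76.  71.3] 71.8
side cup 206 z med 0.0338 circ [618.4 216.7] 39.4 rect [617.  216.2] [73.9 72.5] 25.6
side ga 118 z med 0.1009 circ [461.1  71.9] 16.2 rect [460.6  71.4] [30.9 26.1] 79.5
side gb 83 z med 0.1009 circ [439.7 264.1] 17.6 rect [437.5 263.8] [28.8 27.7] 44.6
side tube 89 z med 0.1237 circ [451.9 -85.9] 11.5 rect [452.1 -85.9] [22.  18.5] 77.9
side roll 614 z med 0.0250 circ [ 402.1 -264.1] 30.5 rect [ 402.6 -264.5] [59.8 56.7] 80.0
```

View pics/crop0.png

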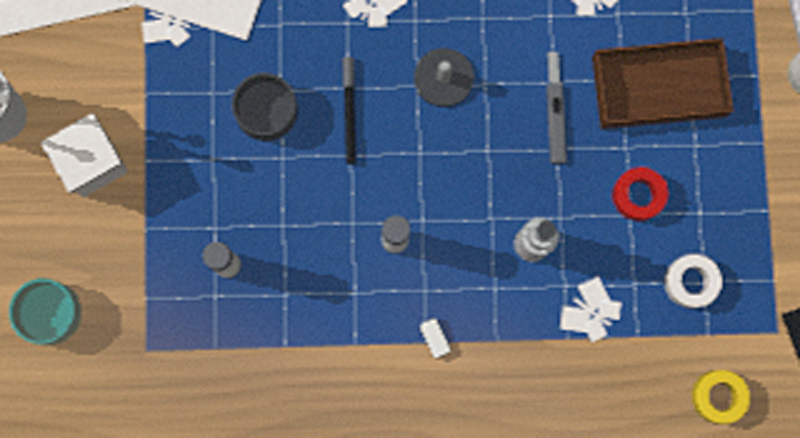

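The crop confirms the picks: white roll at crop (694,280), dark cup (265,107), stand (444,77), tray (663,83), glue sticks (396,233) and (221,259), stepped tube (537,240). Heights match the given sizes within 2 mm. I'll start with the roll.

Call:
{"api": "arm_command", "payload": {"motion": [{"x":0.95,"y":0.74,"z":-0.3,"turn":0.448,"fingers":1},{"x":0.95,"y":0.74,"z":-0.3,"turn":0.448,"fingers":1},{"x":0.95,"y":0.74,"z":-0.3,"turn":0.448,"fingers":1},{"x":0.95,"y":0.74,"z":-0.3,"turn":0.448,"fingers":1},{"x":0.95,"y":0.74,"z":-0.3,"turn":0.448,"fingers":1},{"x":0.95,"y":0.74,"z":-0.3,"turn":0.448,"fingers":1},{"x":0.95,"y":0.74,"z":-0.3,"turn":0.448,"fingers":1},{"x":0.95,"y":0.74,"z":-0.3,"turn":0.448,"fingers":1},{"x":0.95,"y":0.74,"z":-0.3,"turn":0.448,"fingers":1},{"x":0.95,"y":0.74,"z":-0.3,"turn":0.448,"fingers":1},{"x":0.95,"y":0.74,"z":-0.3,"turn":0.448,"fingers":1},{"x":0.95,"y":0.74,"z":-0.3,"turn":0.448,"fingers":1}]}}

```text
t: 1.1
tcp_pos: [0.2572, -0.3753, 0.1859]
ee_rot: [-0.001, 0.681, 0.733, 0.0]
wrist_force: [0.5, 0.7, -0.3]
opening: 0.0854
grasp_force: 0.0
```

Call:
{"api": "arm_command", "payload": {"motion": [{"x":0.956,"y":0.75,"z":-0.2,"fingers":1},{"x":0.956,"y":0.75,"z":-0.2,"fingers":1},{"x":0.956,"y":0.75,"z":-0.2,"fingers":1},{"x":0.956,"y":0.75,"z":-0.2,"fingers":1},{"x":0.956,"y":0.75,"z":-0.2,"fingers":1},{"x":0.956,"y":0.75,"z":-0.2,"fingers":1}]}}

```text
$.motion[0]: bad value
```

```bash
python3 - <<'E'
from h import *
from scipy.spatial.transform import Rotation as R
s=env.observe(); p,W=cloud('wrist'); save(p,'w1')
w,x,y,z=s['ee_rot'];M=R.from_quat([x,y,z,w]).as_matrix()
print(s['t'],s['tcp_pos'],M[:,1],s['wrist_force'],s['q'])
Q=W[(np.hypot(W[...,0]-.4,W[...,1]+.263)<.045)&(abs(W[...,2]-.024)<.008)]
print(len(Q),np.median(Q[:,2]) if len(Q) else 0, cv2.minEnclosingCircle(Q[:,:2].astype(np.float32)) if len(Q) else 0)
E
```

```text
1.1 [ 0.25716504 -0.37526298  0.18585527] [ 9.97315693e-01  7.32190058e-02 -6.21177876e-04] [ 0.54609501  0.68512892 -0.27836932] [-9.69969622e-01  1.79421359e-01 -1.93975046e-01  1.19853187e+00
 -5.94225486e-05  5.27542434e-01]
2273 0.022957057128766167 ((0.4006448984146118, -0.2632918953895569), 0.030329812318086624)
```

Call:
{"api": "arm_command", "payload": {"motion": [{"x":0.956,"y":0.747,"z":-0.2,"turn":0,"fingers":1},{"x":0.956,"y":0.747,"z":-0.2,"turn":0,"fingers":1},{"x":0.956,"y":0.747,"z":-0.2,"turn":0,"fingers":1},{"x":0.956,"y":0.747,"z":-0.2,"turn":0,"fingers":1},{"x":0.956,"y":0.747,"z":-0.2,"turn":0,"fingers":1},{"x":0.956,"y":0.747,"z":-0.2,"turn":0,"fingers":1},{"x":0.956,"y":0.747,"z":-0.2,"turn":0,"fingers":1}]}}

```text
t: 1.73
tcp_pos: [0.4009, -0.2627, 0.1557]
ee_rot: [-0.001, 0.682, 0.732, -0.0]
wrist_force: [0.1, -0.2, 0.9]
opening: 0.0858
grasp_force: 0.0
```

Call:
{"api": "arm_command", "payload": {"motion": [{"x":0,"y":0,"z":-0.25,"turn":0,"fingers":1},{"x":0,"y":0,"z":-0.5,"turn":0,"fingers":1},{"x":0,"y":0,"z":-0.7,"turn":0,"fingers":1},{"x":0,"y":0,"z":-0.85,"turn":0,"fingers":1},{"x":0,"y":0,"z":-0.95,"turn":0,"fingers":1},{"x":0,"y":0,"z":-1,"turn":0,"fingers":1},{"x":0,"y":0,"z":-1,"turn":0,"fingers":1}]}}

```text
t: 2.32
tcp_pos: [0.3986, -0.2637, 0.0049]
ee_rot: [-0.002, 0.683, 0.73, -0.0]
wrist_force: [-0.1, 0.5, 0.5]
opening: 0.0849
grasp_force: 0.0
```

Call:
{"api": "arm_command", "payload": {"motion": [{"x":0,"y":0,"z":-0.03,"turn":0,"fingers":0.8},{"x":0,"y":0,"z":-0.03,"turn":0,"fingers":0.6},{"x":0,"y":0,"z":-0.03,"turn":0,"fingers":0.6},{"x":0,"y":0,"z":-0.03,"turn":0,"fingers":0.6},{"x":0,"y":0,"z":-0.03,"turn":0,"fingers":0.6},{"x":0,"y":0,"z":-0.03,"turn":0,"fingers":0.6}], "force": 40}}

```text
t: 2.82
tcp_pos: [0.4016, -0.2644, 0.0031]
ee_rot: [0.001, 0.683, 0.731, -0.0]
wrist_force: [-1.4, -0.4, 6.8]
opening: 0.0588
grasp_force: 43.4
```

Call:
{"api": "arm_command", "payload": {"motion": [{"x":0,"y":0,"z":0.1,"turn":0,"fingers":0.6},{"x":0,"y":0,"z":0.35,"turn":0,"fingers":0.6},{"x":0,"y":0,"z":0.6,"turn":0,"fingers":0.6},{"x":0.2,"y":0.1,"z":0.8,"turn":0,"fingers":0.6},{"x":0.4,"y":0.3,"z":0.8,"turn":0,"fingers":0.6},{"x":0.6,"y":0.5,"z":0.8,"turn":0,"fingers":0.6},{"x":0.8,"y":0.7,"z":0.8,"turn":0,"fingers":0.6},{"x":0.95,"y":0.9,"z":0.8,"turn":0,"fingers":0.6},{"x":1,"y":1,"z":0.8,"turn":0,"fingers":0.6},{"x":1,"y":1,"z":0.8,"turn":0,"fingers":0.6}]}}

```text
t: 3.65
tcp_pos: [0.553, -0.1096, 0.1217]
ee_rot: [0.0, 0.68, 0.733, 0.001]
wrist_force: [0.3, -0.8, -0.5]
opening: 0.0589
grasp_force: 43.4
```

```bash
python3 - <<'E'
from h import *
s=env.observe(); p,W=cloud('wrist'); save(p,'w2'); print(s['tcp_pos'],s['opening'],s['grasp_force'])
Q=W[(np.hypot(W[...,0]-.647,W[...,1]-.008)<.03)&(W[...,2]>.03)&(W[...,2]<.065)]
if len(Q): print(len(Q),Q.max(0),cv2.minEnclosingCircle(Q[:,:2].astype(np.float32)))
# held roll
print(np.nanmin(W[...,2]))
p,W=cloud('side'); save(p[100:400,180:560],'s2')
k=(p.min(-1)>150)&(W[...,2]>.05)&(np.hypot(W[...,0]-s['tcp_pos'][0],W[...,1]-s['tcp_pos'][1])<.04)
if k.sum(): print(k.sum(),W[k].min(0),W[k].max(0))
E
```

```text
[ 0.55303191 -0.10957827  0.12175   ] 0.05887381639836011 43.354798816144466
711 [0.65761443 0.0172816  0.05617889] ((0.6491520404815674, 0.008966787718236446), 0.008619214408099651)
-0.7574278272480033
587 [ 0.51366086 -0.14816424  0.14049793] [ 0.5809814  -0.07535033  0.58909613]
```

View pics/w2.png

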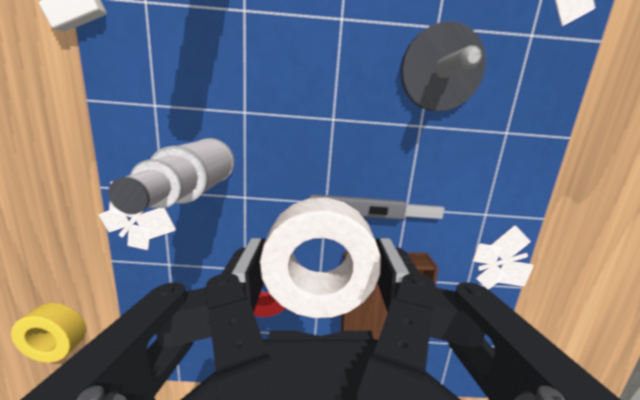

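The wrist picture shows the white roll held level between the pads at (322,257), with the post tip at (472,55). I'll measure the held roll's centre.

```bash
python3 - <<'E'
from h import *
s=env.observe(); p,W=cloud('wrist'); t=s['tcp_pos']
k=(p.min(-1)>120)&(np.hypot(W[...,0]-t[0],W[...,1]-t[1])<.045)&(W[...,2]>.11)&(W[...,2]<.16)
k[:, :255]=0;k[:,388:]=0
Q=W[k]; top=np.percentile(Q[:,2],90); T=Q[Q[:,2]>top-.004]
print(t,top,np.percentile(Q[:,2],[1,50,99]),cv2.minEnclosingCircle(T[:,:2].astype(np.float32)))
E
```

```text
[ 0.55063071 -0.11272264  0.12151289] 0.14186836974731426 [0.12016215 0.14094981 0.14253208] ((0.5507922768592834, -0.10868801176548004), 0.03332183137536049)
```

Call:
{"api": "arm_command", "payload": {"motion": [{"x":0.2,"y":0.22,"z":0,"turn":0,"fingers":0.6},{"x":0.4,"y":0.45,"z":0,"turn":0,"fingers":0.6},{"x":0.55,"y":0.65,"z":0,"turn":0,"fingers":0.6},{"x":0.63,"y":0.77,"z":0,"turn":0,"fingers":0.6},{"x":0.653,"y":0.805,"z":-0.1,"turn":0,"fingers":0.6},{"x":0.653,"y":0.805,"z":-0.2,"turn":0,"fingers":0.6},{"x":0.653,"y":0.805,"z":-0.25,"turn":0,"fingers":0.6},{"x":0.653,"y":0.805,"z":-0.25,"turn":0,"fingers":0.6}]}}

```text
t: 4.47
tcp_pos: [0.6463, 0.0056, 0.0817]
ee_rot: [-0.002, 0.683, 0.73, -0.002]
wrist_force: [-0.4, -0.5, -0.3]
opening: 0.0589
grasp_force: 43.4
```

```bash
python3 - <<'E'
from h import *
p,W=cloud('wrist'); save(np.hstack([p[130:380,200:440],cloud('side')[0][130:380,280:520]]).repeat(1,0),'w3'); print(env.observe()['tcp_pos'],env.observe()['t'])
E
```

```text
[0.64807344 0.00568709 0.08433376] 4.5667
```

View pics/w3.png

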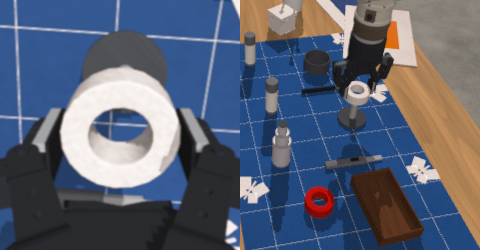

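The roll hangs right above the post (side half, roll (358,92), post (350,112)). I'll lower it.

Call:
{"api": "arm_command", "payload": {"motion": [{"x":0,"y":0.007,"z":-0.08,"turn":0,"fingers":0.6},{"x":0,"y":0.007,"z":-0.16,"turn":0,"fingers":0.6},{"x":0,"y":0.007,"z":-0.24,"turn":0,"fingers":0.6},{"x":0,"y":0.007,"z":-0.32,"turn":0,"fingers":0.6},{"x":0,"y":0.007,"z":-0.4,"turn":0,"fingers":0.6},{"x":0,"y":0.007,"z":-0.45,"turn":0,"fingers":0.6},{"x":0,"y":0.007,"z":-0.45,"turn":0,"fingers":0.6}]}}

```text
t: 5.15
tcp_pos: [0.6469, 0.008, 0.0143]
ee_rot: [-0.002, 0.683, 0.731, -0.001]
wrist_force: [0.7, -0.1, -0.9]
opening: 0.0588
grasp_force: 43.4
```

No contact on the way down. I'll go the last 3 mm, release and retreat.

Call:
{"api": "arm_command", "payload": {"motion": [{"x":0,"y":0,"z":-0.02,"turn":0,"fingers":0.6},{"x":0,"y":0,"z":-0.02,"turn":0,"fingers":0.7},{"x":0,"y":0,"z":-0.02,"turn":0,"fingers":0.9},{"x":0,"y":0,"z":-0.02,"turn":0,"fingers":0.9},{"x":0,"y":0,"z":0,"turn":0,"fingers":0.9},{"x":0,"y":0,"z":0.2,"turn":0,"fingers":0.9},{"x":0,"y":0,"z":0.5,"turn":0,"fingers":0.9},{"x":0,"y":0,"z":0.8,"turn":0,"fingers":0.9},{"x":-0.2,"y":0,"z":1,"turn":0,"fingers":0.9},{"x":-0.6,"y":0,"z":1,"turn":0,"fingers":0.9},{"x":-0.6,"y":0,"z":1,"turn":0,"fingers":0.9}]}}

```text
t: 6.07
tcp_pos: [0.5575, 0.0082, 0.1705]
ee_rot: [0.002, 0.682, 0.731, 0.002]
wrist_force: [-1.4, -0.1, -0.8]
opening: 0.0766
grasp_force: 0.0
```

```bash
python3 - <<'E'
from h import *
print(env.observe()['tcp_pos'],env.observe()['t'])
for n in('top','side'):
    p,W=cloud(n)
    Q=W[(np.hypot(W[...,0]-.648,W[...,1]-.008)<.05)&(abs(W[...,2]-.032)<.008)&(p.min(-1)>110)]
    print(n,len(Q),np.median(Q[:,2]),cv2.minEnclosingCircle(Q[:,:2].astype(np.float32)))
E
```

```text
[0.55747477 0.00824243 0.17045946] 6.0667
top 32 0.030330167496646965 ((0.6514468193054199, 0.030616125091910362), 0.016061168164014816)
side 284 0.03299014483619234 ((0.650947093963623, 0.008667458780109882), 0.031891755759716034)
```

Roll seated (top at 33 mm, centred on the post). Next is the glue stick at (0.4595, 0.072).

Call:
{"api": "arm_command", "payload": {"motion": [{"x":-0.2,"y":0.15,"z":0,"turn":0,"fingers":0.9},{"x":-0.45,"y":0.3,"z":0,"turn":0,"fingers":0.9},{"x":-0.62,"y":0.4,"z":0,"turn":0,"fingers":0.9},{"x":-0.66,"y":0.423,"z":0,"turn":0,"fingers":0.9},{"x":-0.66,"y":0.423,"z":-0.1,"turn":0,"fingers":0.9},{"x":-0.66,"y":0.423,"z":-0.3,"turn":0,"fingers":0.9},{"x":-0.66,"y":0.423,"z":-0.5,"turn":0,"fingers":0.9},{"x":-0.66,"y":0.423,"z":-0.65,"turn":0,"fingers":0.9},{"x":-0.66,"y":0.423,"z":-0.735,"turn":0,"fingers":0.9},{"x":-0.66,"y":0.423,"z":-0.735,"turn":0,"fingers":0.7},{"x":-0.66,"y":0.423,"z":-0.735,"turn":0,"fingers":0.5},{"x":-0.66,"y":0.423,"z":-0.735,"turn":0,"fingers":0.4}]}}

```text
t: 7.17
tcp_pos: [0.4613, 0.0718, 0.0576]
ee_rot: [0.001, 0.683, 0.731, 0.001]
wrist_force: [-0.1, 0.1, 1.1]
opening: 0.0414
grasp_force: 0.0
```

Call:
{"api": "arm_command", "payload": {"motion": [{"x":0,"y":0,"z":0,"turn":0,"fingers":0.3},{"x":0,"y":0,"z":0,"turn":0,"fingers":0.2},{"x":0,"y":0,"z":0,"turn":0,"fingers":0.2},{"x":0,"y":0,"z":0,"turn":0,"fingers":0.2}], "force": 40}}

```text
t: 7.5
tcp_pos: [0.4607, 0.0718, 0.0576]
ee_rot: [0.001, 0.683, 0.731, 0.001]
wrist_force: [0.2, -0.3, 3.7]
opening: 0.0289
grasp_force: 39.9
```

Call:
{"api": "arm_command", "payload": {"motion": [{"x":0,"y":0,"z":0.1,"turn":0,"fingers":0.2},{"x":0,"y":0,"z":0.3,"turn":0,"fingers":0.2},{"x":0,"y":0,"z":0.5,"turn":0,"fingers":0.2},{"x":0,"y":0,"z":0.7,"turn":0,"fingers":0.2},{"x":0.1,"y":-0.15,"z":0.8,"turn":0,"fingers":0.2},{"x":0.2,"y":-0.4,"z":0.8,"turn":0,"fingers":0.2},{"x":0.3,"y":-0.65,"z":0.8,"turn":0,"fingers":0.2},{"x":0.4,"y":-0.93,"z":0.8,"turn":0,"fingers":0.2}]}}

```text
t: 8.17
tcp_pos: [0.5196, -0.0661, 0.1776]
ee_rot: [0.001, 0.682, 0.732, 0.001]
wrist_force: [1.3, 0.6, 0.4]
opening: 0.0287
grasp_force: 39.8
```

Call:
{"api": "arm_command", "payload": {"motion": [{"x":0.15,"y":-0.2,"z":0,"turn":0,"fingers":0.2},{"x":0.3,"y":-0.4,"z":0,"turn":0,"fingers":0.2},{"x":0.45,"y":-0.6,"z":0,"turn":0,"fingers":0.2},{"x":0.6,"y":-0.8,"z":0,"turn":0,"fingers":0.2},{"x":0.753,"y":-0.97,"z":0,"turn":0,"fingers":0.2}]}}

```text
t: 8.58
tcp_pos: [0.6321, -0.2129, 0.1765]
ee_rot: [0.0, 0.683, 0.73, -0.0]
wrist_force: [0.7, 0.9, -0.3]
opening: 0.0293
grasp_force: 39.8
```

Call:
{"api": "arm_command", "payload": {"motion": [{"x":0,"y":-0.2,"z":0,"turn":0,"fingers":0.2},{"x":0,"y":-0.35,"z":0,"turn":0,"fingers":0.2},{"x":0,"y":-0.41,"z":0,"turn":0,"fingers":0.2},{"x":0,"y":-0.41,"z":-0.15,"turn":0,"fingers":0.2},{"x":0,"y":-0.41,"z":-0.35,"turn":0,"fingers":0.2},{"x":0,"y":-0.41,"z":-0.4,"turn":0,"fingers":0.2},{"x":0,"y":-0.41,"z":-0.4,"turn":0,"fingers":0.2}]}}

```text
t: 9.17
tcp_pos: [0.6291, -0.2704, 0.113]
ee_rot: [-0.004, 0.682, 0.731, -0.001]
wrist_force: [-0.3, 0.8, -1.7]
opening: 0.029
grasp_force: 39.8
```

```bash
python3 - <<'E'
from h import *
print(env.observe()['tcp_pos'],env.observe()['t'])
a=cloud('top')[0][100:220,370:530]; b=cloud('side')[0][200:400,340:540]
save(np.hstack([cv2.resize(a,(533,400)),cv2.resize(b,(267,267))[:,:]. copy() if 0 else cv2.resize(b,(267,400))]),'t4')
E
```

```text
[ 0.62910637 -0.27035609  0.1129789 ] 9.1667
```

View pics/t4.png

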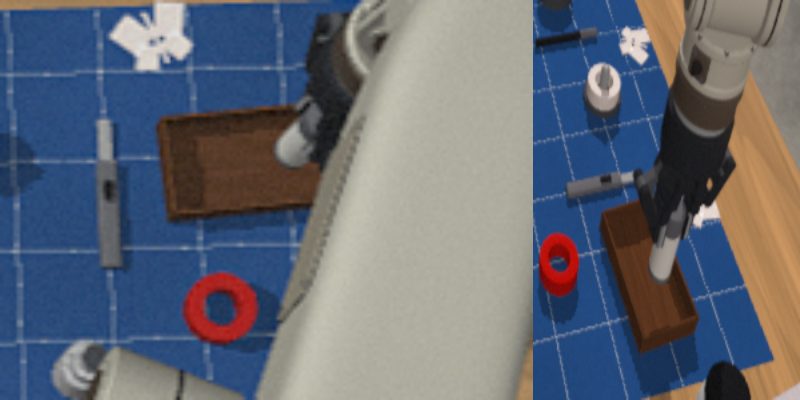

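The glue stick is held upright over the tray, clear of the walls, and the roll lies flat on its stand. I'll lower it, release and lift.

Call:
{"api": "arm_command", "payload": {"motion": [{"x":0,"y":0,"z":-0.12,"turn":0,"fingers":0.2},{"x":0,"y":0,"z":-0.24,"turn":0,"fingers":0.2},{"x":0,"y":0,"z":-0.32,"turn":0,"fingers":0.2},{"x":0,"y":0,"z":-0.37,"turn":0,"fingers":0.2},{"x":0,"y":0,"z":-0.37,"turn":0,"fingers":0.2}]}}

```text
t: 9.68
tcp_pos: [0.6322, -0.272, 0.0618]
ee_rot: [0.001, 0.682, 0.731, 0.0]
wrist_force: [0.3, 0.1, -1.2]
opening: 0.0291
grasp_force: 39.7
```

Call:
{"api": "arm_command", "payload": {"motion": [{"x":0,"y":0,"z":0,"turn":0,"fingers":0.4},{"x":0,"y":0,"z":0,"turn":0,"fingers":0.6},{"x":0,"y":0,"z":0,"turn":0,"fingers":0.7},{"x":0,"y":0,"z":0.1,"turn":0,"fingers":0.7},{"x":0,"y":0,"z":0.35,"turn":0,"fingers":0.7},{"x":0,"y":0,"z":0.6,"turn":0,"fingers":0.7},{"x":0,"y":0.1,"z":0.75,"turn":0,"fingers":0.7},{"x":-0.2,"y":0.4,"z":0.75,"turn":0,"fingers":0.7},{"x":-0.4,"y":0.65,"z":0.75,"turn":0,"fingers":0.7},{"x":-0.6,"y":0.9,"z":0.75,"turn":0,"fingers":0.7},{"x":-0.7,"y":1,"z":0.75,"turn":0,"fingers":0.7}]}}

```text
t: 10.6
tcp_pos: [0.5289, -0.1242, 0.1741]
ee_rot: [0.001, 0.683, 0.731, 0.001]
wrist_force: [0.4, -0.0, 0.4]
opening: 0.0595
grasp_force: 0.0
```

```bash
python3 - <<'E'
from h import *
p,W=cloud('side')
for n in('top','side'):
    p,W=cloud(n); Q=W[(np.hypot(W[...,0]-.633,W[...,1]+.274)<.03)&(abs(W[...,2]-.104)<.008)]
    print(n,len(Q),np.median(Q[:,2]) if len(Q) else 0,cv2.minEnclosingCircle(Q[:,:2].astype(np.float32)) if len(Q) else 0)
E
```

```text
top 0 0 0
side 223 0.10480437769114737 ((0.6336683630943298, -0.2722226679325104), 0.01582510769367218)
```

Call:
{"api": "arm_command", "payload": {"motion": [{"x":-0.1,"y":0.25,"z":0,"turn":0,"fingers":0.9},{"x":-0.2,"y":0.5,"z":0,"turn":0,"fingers":0.9},{"x":-0.25,"y":0.75,"z":0,"turn":0,"fingers":0.9},{"x":-0.3,"y":1,"z":0,"turn":0,"fingers":0.9}]}}

```text
t: 11.08
tcp_pos: [0.4857, 0.0251, 0.1745]
ee_rot: [0.001, 0.683, 0.73, 0.001]
wrist_force: [1.2, 0.2, 0.6]
opening: 0.0767
grasp_force: 0.0
```

Call:
{"api": "arm_command", "payload": {"motion": [{"x":-0.1,"y":0.25,"z":0,"turn":0,"fingers":0.9},{"x":-0.2,"y":0.5,"z":0,"turn":0,"fingers":0.9},{"x":-0.25,"y":0.75,"z":0,"turn":0,"fingers":0.9},{"x":-0.307,"y":1,"z":0,"turn":0,"fingers":0.9}]}}

```text
t: 11.42
tcp_pos: [0.4399, 0.1763, 0.1747]
ee_rot: [0.001, 0.683, 0.731, 0.001]
wrist_force: [0.6, 0.6, -0.5]
opening: 0.077
grasp_force: 0.0
```

Call:
{"api": "arm_command", "payload": {"motion": [{"x":0,"y":0.25,"z":0,"turn":0,"fingers":0.9},{"x":0,"y":0.45,"z":0,"turn":0,"fingers":0.9},{"x":0,"y":0.589,"z":0,"turn":0,"fingers":0.9},{"x":0,"y":0.589,"z":0,"turn":0,"fingers":0.9}]}}

```text
t: 11.75
tcp_pos: [0.4405, 0.2674, 0.1743]
ee_rot: [0.0, 0.681, 0.732, 0.002]
wrist_force: [0.6, -0.9, 0.6]
opening: 0.0765
grasp_force: 0.0
```

```bash
python3 - <<'E'
from h import *
p,W=cloud('wrist'); Q=W[(np.hypot(W[...,0]-.4365,W[...,1]-.264)<.03)&(abs(W[...,2]-.1)<.006)]
print(env.observe()['tcp_pos'],len(Q),np.median(Q[:,2]) if len(Q) else 0,cv2.minEnclosingCircle(Q[:,:2].astype(np.float32)) if len(Q) else 0)
E
```

```text
[0.44015084 0.26509619 0.17405873] 995 0.09893546864801078 ((0.4361996650695801, 0.26645395159721375), 0.014944326132535934)
```

Call:
{"api": "arm_command", "payload": {"motion": [{"x":-0.013,"y":0.01,"z":-0.15,"turn":0,"fingers":0.9},{"x":-0.013,"y":0.01,"z":-0.35,"turn":0,"fingers":0.9},{"x":-0.013,"y":0.01,"z":-0.55,"turn":0,"fingers":0.9},{"x":-0.013,"y":0.01,"z":-0.7,"turn":0,"fingers":0.9},{"x":-0.013,"y":0.01,"z":-0.78,"turn":0,"fingers":0.8},{"x":-0.013,"y":0.01,"z":-0.78,"turn":0,"fingers":0.6},{"x":-0.013,"y":0.01,"z":-0.78,"turn":0,"fingers":0.4},{"x":-0.013,"y":0.01,"z":-0.78,"turn":0,"fingers":0.3},{"x":-0.013,"y":0.01,"z":-0.78,"turn":0,"fingers":0.2},{"x":-0.013,"y":0.01,"z":-0.78,"turn":0,"fingers":0.2},{"x":-0.013,"y":0.01,"z":-0.78,"turn":0,"fingers":0.2},{"x":-0.013,"y":0.01,"z":-0.78,"turn":0,"fingers":0.2}]}}

```text
t: 12.8
tcp_pos: [0.4376, 0.2648, 0.0578]
ee_rot: [0.001, 0.683, 0.731, 0.001]
wrist_force: [-0.4, -0.6, 4.6]
opening: 0.0295
grasp_force: 39.8
```

Call:
{"api": "arm_command", "payload": {"motion": [{"x":0,"y":0,"z":0.1,"turn":0,"fingers":0.2},{"x":0,"y":0,"z":0.3,"turn":0,"fingers":0.2},{"x":0,"y":0,"z":0.5,"turn":0,"fingers":0.2},{"x":0,"y":0,"z":0.7,"turn":0,"fingers":0.2},{"x":0.1,"y":-0.15,"z":0.8,"turn":0,"fingers":0.2},{"x":0.15,"y":-0.35,"z":0.8,"turn":0,"fingers":0.2},{"x":0.2,"y":-0.6,"z":0.8,"turn":0,"fingers":0.2}]}}

```text
t: 13.38
tcp_pos: [0.4683, 0.1754, 0.1785]
ee_rot: [0.001, 0.681, 0.732, 0.002]
wrist_force: [0.4, 0.2, -0.9]
opening: 0.0293
grasp_force: 39.7
```

Call:
{"api": "arm_command", "payload": {"motion": [{"x":0.08,"y":-0.25,"z":0,"turn":0,"fingers":0.2},{"x":0.15,"y":-0.5,"z":0,"turn":0,"fingers":0.2},{"x":0.22,"y":-0.75,"z":0,"turn":0,"fingers":0.2},{"x":0.3,"y":-1,"z":0,"turn":0,"fingers":0.2}]}}

```text
t: 13.72
tcp_pos: [0.5116, 0.0228, 0.1769]
ee_rot: [0.0, 0.682, 0.731, 0.0]
wrist_force: [0.7, -0.0, -0.0]
opening: 0.029
grasp_force: 39.7
```

Call:
{"api": "arm_command", "payload": {"motion": [{"x":0.1,"y":-0.25,"z":0,"turn":0,"fingers":0.2},{"x":0.2,"y":-0.5,"z":0,"turn":0,"fingers":0.2},{"x":0.3,"y":-0.75,"z":0,"turn":0,"fingers":0.2},{"x":0.4,"y":-1,"z":0,"turn":0,"fingers":0.2}]}}

```text
t: 14.05
tcp_pos: [0.572, -0.1275, 0.1768]
ee_rot: [0.0, 0.682, 0.731, 0.0]
wrist_force: [1.7, 0.3, 0.2]
opening: 0.0295
grasp_force: 39.7
```

Call:
{"api": "arm_command", "payload": {"motion": [{"x":0.15,"y":-0.2,"z":0,"turn":0,"fingers":0.2},{"x":0.3,"y":-0.4,"z":0,"turn":0,"fingers":0.2},{"x":0.36,"y":-0.53,"z":0,"turn":0,"fingers":0.2},{"x":0.39,"y":-0.57,"z":0,"turn":0,"fingers":0.2},{"x":0.39,"y":-0.57,"z":-0.15,"turn":0,"fingers":0.2},{"x":0.39,"y":-0.57,"z":-0.35,"turn":0,"fingers":0.2},{"x":0.39,"y":-0.57,"z":-0.4,"turn":0,"fingers":0.2},{"x":0.39,"y":-0.57,"z":-0.4,"turn":0,"fingers":0.2}]}}

```text
t: 14.72
tcp_pos: [0.6274, -0.2094, 0.1131]
ee_rot: [-0.004, 0.682, 0.731, -0.002]
wrist_force: [-0.3, -0.6, -0.9]
opening: 0.0292
grasp_force: 39.7
```

```bash
python3 - <<'E'
from h import *
print(env.observe()['tcp_pos'],env.observe()['t'],env.observe()['wrist_force'])
b=cloud('side')[0][200:400,340:540]; save(cv2.resize(b,(500,500)),'s5')
E
```

```text
[ 0.62741042 -0.20943809  0.11306355] 14.7167 [-0.33885096 -0.63518126 -0.86207172]
```

View pics/s5.png

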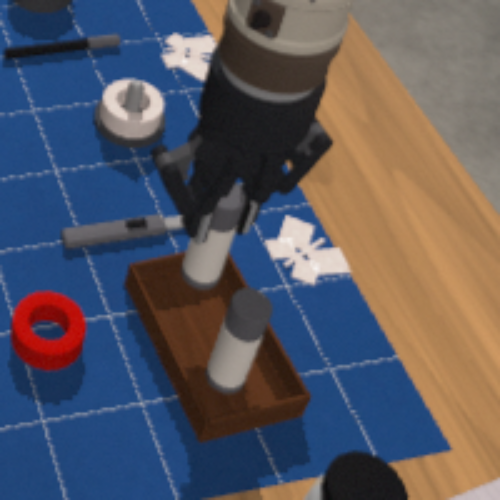

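The first stick stands upright at (235,345), and the second hangs over the free half at (207,260). I'll lower and release it.

Call:
{"api": "arm_command", "payload": {"motion": [{"x":0,"y":0,"z":-0.12,"turn":0,"fingers":0.2},{"x":0,"y":0,"z":-0.24,"turn":0,"fingers":0.2},{"x":0,"y":0,"z":-0.32,"turn":0,"fingers":0.2},{"x":0,"y":0,"z":-0.37,"turn":0,"fingers":0.2},{"x":0,"y":0,"z":-0.37,"turn":0,"fingers":0.2}]}}

```text
t: 15.18
tcp_pos: [0.6309, -0.2109, 0.0622]
ee_rot: [0.001, 0.682, 0.731, 0.0]
wrist_force: [0.1, 0.0, -1.0]
opening: 0.029
grasp_force: 39.7
```

Call:
{"api": "arm_command", "payload": {"motion": [{"x":0,"y":0,"z":0,"turn":0,"fingers":0.4},{"x":0,"y":0,"z":0,"turn":0,"fingers":0.6},{"x":0,"y":0,"z":0,"turn":0,"fingers":0.7},{"x":0,"y":0,"z":0.1,"turn":0,"fingers":0.7},{"x":0,"y":0,"z":0.35,"turn":0,"fingers":0.7},{"x":0,"y":0,"z":0.6,"turn":0,"fingers":0.7},{"x":0,"y":0.1,"z":0.75,"turn":0,"fingers":0.7},{"x":-0.2,"y":0.3,"z":0.75,"turn":0,"fingers":0.5},{"x":-0.45,"y":0.5,"z":0.75,"turn":0,"fingers":0.3},{"x":-0.7,"y":0.65,"z":0.75,"turn":0,"fingers":0.1},{"x":-0.9,"y":0.75,"z":0.75,"turn":0,"fingers":0},{"x":-0.9,"y":0.75,"z":0.75,"turn":0,"fingers":0}]}}

```text
t: 16.18
tcp_pos: [0.4843, -0.0946, 0.1714]
ee_rot: [-0.006, 0.682, 0.732, -0.003]
wrist_force: [-0.4, -0.6, -0.7]
opening: 0.0004
grasp_force: 0.0
```

```bash
python3 - <<'E'
from h import *
print(env.observe()['tcp_pos'],env.observe()['t'])
p,W=cloud('side'); Q=W[(np.hypot(W[...,0]-.628,W[...,1]+.21)<.03)&(abs(W[...,2]-.104)<.008)]
print(len(Q),np.median(Q[:,2]),cv2.minEnclosingCircle(Q[:,:2].astype(np.float32)))
p,W=cloud('wrist'); Q=W[(np.hypot(W[...,0]-.4505,W[...,1]+.0857)<.02)&(abs(W[...,2]-.121)<.008)]
print(len(Q),np.percentile(Q[:,2],[5,50,95]),cv2.minEnclosingCircle(Q[:,:2].astype(np.float32)))
E
```

```text
[ 0.48425683 -0.09458599  0.17138093] 16.1833
187 0.10494701875517731 ((0.6318997144699097, -0.21077905595302582), 0.015558397397398949)
663 [0.11662103 0.12164767 0.1226821 ] ((0.44997137784957886, -0.08447106182575226), 0.010461833328008652)
```

Both sticks stand in the tray. I'll centre the shut fingers over the tube top (0.450, -0.085, z 0.122).

Call:
{"api": "arm_command", "payload": {"motion": [{"x":-0.15,"y":0.04,"z":0,"turn":0,"fingers":0},{"x":-0.285,"y":0.08,"z":-0.05,"turn":0,"fingers":0},{"x":-0.285,"y":0.08,"z":-0.15,"turn":0,"fingers":0},{"x":-0.285,"y":0.08,"z":-0.2,"turn":0,"fingers":0},{"x":-0.285,"y":0.08,"z":-0.2,"turn":0,"fingers":0},{"x":-0.285,"y":0.08,"z":-0.2,"turn":0,"fingers":0}]}}

```text
t: 16.78
tcp_pos: [0.454, -0.0872, 0.1438]
ee_rot: [0.0, 0.683, 0.731, 0.0]
wrist_force: [-0.6, 0.3, 0.6]
opening: 0.0001
grasp_force: 0.0
```

```bash
python3 - <<'E'
from h import *
for i in range(4):
    print(env.observe()['tcp_pos'],env.observe()['t']); p,W=cloud('wrist')
    Q=W[(np.hypot(W[...,0]-.4505,W[...,1]+.0857)<.02)&(abs(W[...,2]-.121)<.006)]
    print(len(Q),cv2.minEnclosingCircle(Q[:,:2].astype(np.float32)) if len(Q) else 0)
E
```

```text
[ 0.45396128 -0.08720938  0.14382964] 16.7833
622 ((0.4501907229423523, -0.08473911881446838), 0.010371907614171505)
[ 0.45412075 -0.08718479  0.14412672] 16.8333
621 ((0.44982531666755676, -0.08449658751487732), 0.010469506494700909)
[ 0.45404865 -0.08713242  0.14421985] 16.8833
613 ((0.4500924050807953, -0.08430039882659912), 0.010311835445463657)
[ 0.45388435 -0.08706913  0.14423634] 16.9333
618 ((0.44993022084236145, -0.08424174785614014), 0.01041737012565136)
```

Call:
{"api": "arm_command", "payload": {"motion": [{"x":-0.02,"y":0.013,"z":-0.06,"turn":0,"fingers":0},{"x":-0.02,"y":0.013,"z":-0.1,"turn":0,"fingers":0},{"x":-0.02,"y":0.013,"z":-0.13,"turn":0,"fingers":0},{"x":-0.02,"y":0.013,"z":-0.16,"turn":0,"fingers":0},{"x":-0.02,"y":0.013,"z":-0.19,"turn":0,"fingers":0},{"x":-0.02,"y":0.013,"z":-0.22,"turn":0,"fingers":0},{"x":-0.02,"y":0.013,"z":-0.22,"turn":0,"fingers":0}]}}

```text
t: 17.57
tcp_pos: [0.4491, -0.0847, 0.1098]
ee_rot: [-0.0, 0.683, 0.731, -0.0]
wrist_force: [0.2, 0.0, 0.2]
opening: 0.0002
grasp_force: 0.0
```

Call:
{"api": "arm_command", "payload": {"motion": [{"x":0,"y":0,"z":-0.03,"turn":0,"fingers":0},{"x":0,"y":0,"z":-0.06,"turn":0,"fingers":0},{"x":0,"y":0,"z":-0.09,"turn":0,"fingers":0},{"x":0,"y":0,"z":-0.12,"turn":0,"fingers":0},{"x":0,"y":0,"z":-0.15,"turn":0,"fingers":0},{"x":0,"y":0,"z":-0.17,"turn":0,"fingers":0},{"x":0,"y":0,"z":-0.19,"turn":0,"fingers":0},{"x":0,"y":0,"z":-0.2,"turn":0,"fingers":0},{"x":0,"y":0,"z":-0.2,"turn":0,"fingers":0}]}}

```text
t: 18.32
tcp_pos: [0.4493, -0.0847, 0.0801]
ee_rot: [-0.0, 0.683, 0.731, -0.0]
wrist_force: [-0.4, -0.9, -0.3]
opening: -0.0
grasp_force: 0.0
```

```bash
python3 - <<'E'
from h import *
b=cloud('side')[0][180:330,250:400]; a=cloud('wrist')[0]
save(np.hstack([cv2.resize(b,(400,400)),a[:,200:600]]),'s6')
E
```

View pics/s6.png

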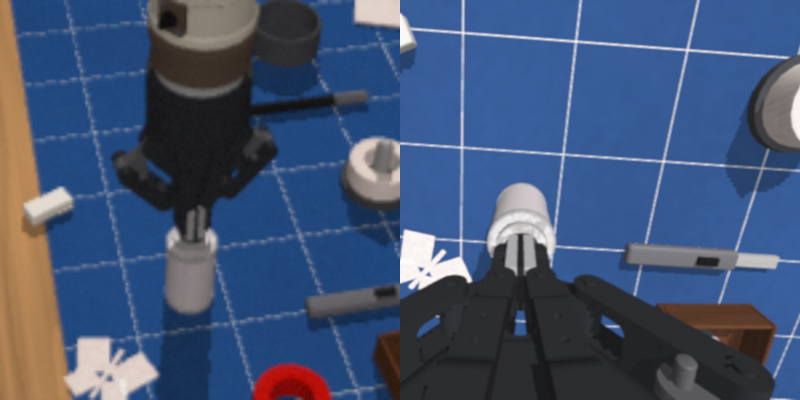

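The tube is upright and nearly shut under the fingertips. I'll press the last millimetres while watching the force.

Call:
{"api": "arm_command", "payload": {"motion": [{"x":0,"y":0,"z":-0.01,"turn":0,"fingers":0},{"x":0,"y":0,"z":-0.02,"turn":0,"fingers":0},{"x":0,"y":0,"z":-0.028,"turn":0,"fingers":0},{"x":0,"y":0,"z":-0.028,"turn":0,"fingers":0}]}}

```text
t: 18.75
tcp_pos: [0.4493, -0.0846, 0.0762]
ee_rot: [-0.0, 0.682, 0.731, -0.0]
wrist_force: [-1.8, -0.4, 3.7]
opening: -0.0003
grasp_force: 1.2
```

Call:
{"api": "arm_command", "payload": {"motion": [{"x":0,"y":0,"z":-0.006,"turn":0,"fingers":0},{"x":0,"y":0,"z":-0.01,"turn":0,"fingers":0},{"x":0,"y":0,"z":-0.01,"turn":0,"fingers":0}]}}

```text
t: 19.0
tcp_pos: [0.45, -0.0848, 0.076]
ee_rot: [0.001, 0.683, 0.731, 0.0]
wrist_force: [-3.2, 1.0, 11.8]
opening: 0.0001
grasp_force: 5.7
```

Call:
{"api": "arm_command", "payload": {"motion": [{"x":0,"y":0,"z":-0.008,"turn":0,"fingers":0},{"x":0,"y":0,"z":-0.013,"turn":0,"fingers":0},{"x":0,"y":0,"z":-0.013,"turn":0,"fingers":0}]}}

```text
t: 19.25
tcp_pos: [0.4509, -0.0849, 0.0759]
ee_rot: [0.002, 0.682, 0.731, 0.001]
wrist_force: [-6.3, 1.2, 23.4]
opening: 0.0002
grasp_force: 11.8
```

Firm stop at 76 mm with 23 N, so the tube is fully shut. I'll lift, open and grip the sleeve.

Call:
{"api": "arm_command", "payload": {"motion": [{"x":0,"y":0,"z":0.03,"turn":0,"fingers":0},{"x":0,"y":0,"z":0.15,"turn":0,"fingers":0},{"x":0,"y":0,"z":0.3,"turn":0,"fingers":0},{"x":0,"y":0,"z":0.45,"turn":0,"fingers":0.5},{"x":0,"y":0,"z":0.45,"turn":0,"fingers":0.9},{"x":0,"y":0,"z":0.45,"turn":0,"fingers":0.9},{"x":0,"y":0,"z":0.45,"turn":0,"fingers":0.9},{"x":0,"y":0,"z":0.45,"turn":0,"fingers":0.9}]}}

```text
t: 19.92
tcp_pos: [0.4484, -0.0845, 0.1391]
ee_rot: [-0.001, 0.683, 0.731, -0.001]
wrist_force: [0.7, -0.3, -0.4]
opening: 0.0605
grasp_force: 0.0
```

```bash
python3 - <<'E'
from h import *
s=env.observe();print(s['tcp_pos'],s['t'],s['opening'])
p,W=cloud('wrist'); Q=W[(np.hypot(W[...,0]-.45,W[...,1]+.085)<.03)&(W[...,2]>.06)&(W[...,2]<.1)]
print(len(Q),np.percentile(Q[:,2],[5,50,95,99]),cv2.minEnclosingCircle(Q[:,:2].astype(np.float32)))
save(cv2.resize(p[150:350,220:420],(500,500)),'w7')
E
```

```text
[ 0.44841602 -0.0844981   0.13905505] 19.9167 0.06045938658587158
2012 [0.06794259 0.07139174 0.07572543 0.07631357] ((0.4499792158603668, -0.08454705774784088), 0.020808767527341843)
```

View pics/w7.png

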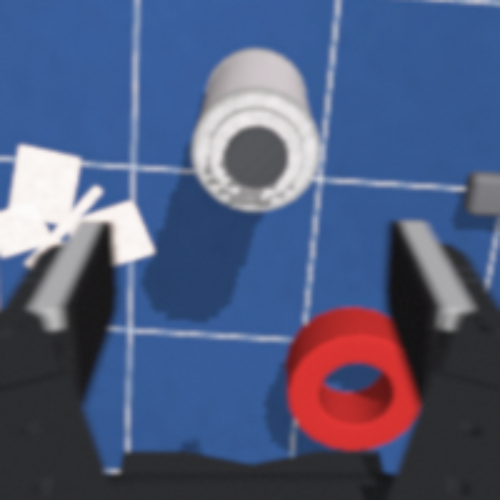

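The tube stands shut at (257,155), with rings at 70, 73 and 76 mm. I'll grip the sleeve.

Call:
{"api": "arm_command", "payload": {"motion": [{"x":0.005,"y":0,"z":-0.1,"turn":0,"fingers":0.9},{"x":0.005,"y":0,"z":-0.25,"turn":0,"fingers":0.9},{"x":0.005,"y":0,"z":-0.4,"turn":0,"fingers":0.9},{"x":0.005,"y":0,"z":-0.55,"turn":0,"fingers":0.9},{"x":0.005,"y":0,"z":-0.65,"turn":0,"fingers":0.9},{"x":0.005,"y":0,"z":-0.69,"turn":0,"fingers":0.8},{"x":0.005,"y":0,"z":-0.69,"turn":0,"fingers":0.6},{"x":0.005,"y":0,"z":-0.69,"turn":0,"fingers":0.5},{"x":0.005,"y":0,"z":-0.69,"turn":0,"fingers":0.4},{"x":0.005,"y":0,"z":-0.69,"turn":0,"fingers":0.35},{"x":0.005,"y":0,"z":-0.69,"turn":0,"fingers":0.35},{"x":0.005,"y":0,"z":-0.69,"turn":0,"fingers":0.35}], "force": 50}}

```text
t: 20.97
tcp_pos: [0.4506, -0.0848, 0.0375]
ee_rot: [0.0, 0.682, 0.731, 0.0]
wrist_force: [0.3, 1.3, -1.2]
opening: 0.039
grasp_force: 50.3
```

Call:
{"api": "arm_command", "payload": {"motion": [{"x":0,"y":0,"z":0.1,"turn":0,"fingers":0.35},{"x":0,"y":0,"z":0.3,"turn":0,"fingers":0.35},{"x":0,"y":0,"z":0.5,"turn":0,"fingers":0.35},{"x":0,"y":0,"z":0.67,"turn":0,"fingers":0.35},{"x":0.1,"y":0.15,"z":0.67,"turn":0,"fingers":0.35},{"x":0.2,"y":0.32,"z":0.67,"turn":0,"fingers":0.35},{"x":0.3,"y":0.5,"z":0.67,"turn":0,"fingers":0.35}]}}

```text
t: 21.55
tcp_pos: [0.4962, -0.0095, 0.1387]
ee_rot: [0.001, 0.683, 0.73, 0.001]
wrist_force: [0.4, -0.4, -2.0]
opening: 0.0385
grasp_force: 50.8
```

Call:
{"api": "arm_command", "payload": {"motion": [{"x":0.1,"y":0.2,"z":0,"turn":0,"fingers":0.35},{"x":0.2,"y":0.4,"z":0,"turn":0,"fingers":0.35},{"x":0.3,"y":0.6,"z":0,"turn":0,"fingers":0.35},{"x":0.4,"y":0.8,"z":0,"turn":0,"fingers":0.35}]}}

```text
t: 21.88
tcp_pos: [0.5556, 0.1118, 0.1376]
ee_rot: [0.0, 0.682, 0.731, 0.0]
wrist_force: [1.7, -0.6, -2.2]
opening: 0.0392
grasp_force: 50.8
```

Call:
{"api": "arm_command", "payload": {"motion": [{"x":0.12,"y":0.2,"z":0,"turn":0,"fingers":0.35},{"x":0.24,"y":0.4,"z":0,"turn":0,"fingers":0.35},{"x":0.33,"y":0.57,"z":0,"turn":0,"fingers":0.35},{"x":0.39,"y":0.67,"z":0,"turn":0,"fingers":0.35},{"x":0.412,"y":0.711,"z":0,"turn":0,"fingers":0.35},{"x":0.412,"y":0.711,"z":-0.2,"turn":0,"fingers":0.35},{"x":0.412,"y":0.711,"z":-0.35,"turn":0,"fingers":0.35},{"x":0.412,"y":0.711,"z":-0.35,"turn":0,"fingers":0.35}]}}

```text
t: 22.55
tcp_pos: [0.6129, 0.2152, 0.0793]
ee_rot: [-0.002, 0.683, 0.731, -0.005]
wrist_force: [-1.7, -0.9, -2.4]
opening: 0.0387
grasp_force: 50.8
```

```bash
python3 - <<'E'
from h import *
s=env.observe();print(s['tcp_pos'],s['t'],s['opening'])
b=cloud('side')[0][130:260,290:420]; a=cloud('wrist')[0]
save(np.hstack([cv2.resize(b,(400,400)),a[:,120:520]]),'s8')
E
```

```text
[0.61287614 0.21517822 0.07927435] 22.55 0.0386840065465172
```

View pics/s8.png

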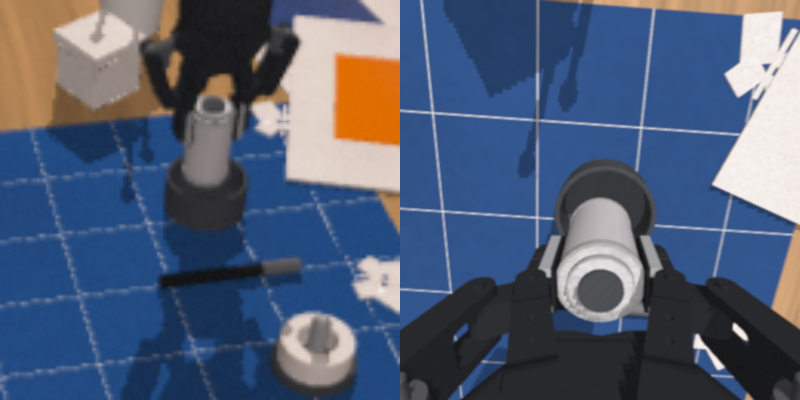

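The tube is held upright and centred over the dark cup (left half (207,185)). I'll lower it.

Call:
{"api": "arm_command", "payload": {"motion": [{"x":0.01,"y":0.005,"z":-0.06,"turn":0,"fingers":0.35},{"x":0.01,"y":0.005,"z":-0.12,"turn":0,"fingers":0.35},{"x":0.01,"y":0.005,"z":-0.18,"turn":0,"fingers":0.35},{"x":0.01,"y":0.005,"z":-0.24,"turn":0,"fingers":0.35},{"x":0.01,"y":0.005,"z":-0.28,"turn":0,"fingers":0.35},{"x":0.01,"y":0.005,"z":-0.28,"turn":0,"fingers":0.35}]}}

```text
t: 23.15
tcp_pos: [0.6178, 0.2175, 0.0424]
ee_rot: [-0.0, 0.683, 0.731, -0.001]
wrist_force: [0.2, 0.7, -2.2]
opening: 0.0387
grasp_force: 51.3
```

Call:
{"api": "arm_command", "payload": {"motion": [{"x":0,"y":0,"z":-0.004,"turn":0,"fingers":0.35},{"x":0,"y":0,"z":-0.004,"turn":0,"fingers":0.55},{"x":0,"y":0,"z":-0.004,"turn":0,"fingers":0.75},{"x":0,"y":0,"z":-0.004,"turn":0,"fingers":0.75},{"x":0,"y":0,"z":0.1,"turn":0,"fingers":0.8},{"x":0,"y":0,"z":0.3,"turn":0,"fingers":0.8},{"x":0,"y":0,"z":0.5,"turn":0,"fingers":0.8},{"x":0,"y":0,"z":0.75,"turn":0,"fingers":0.8},{"x":-0.3,"y":-0.1,"z":0.9,"turn":0,"fingers":0.8},{"x":-0.6,"y":-0.3,"z":0.9,"turn":0,"fingers":0.8},{"x":-1,"y":-0.3,"z":0.9,"turn":0,"fingers":0.8},{"x":-1,"y":-0.3,"z":0.9,"turn":0,"fingers":0.8}]}}

```text
t: 24.15
tcp_pos: [0.4671, 0.1719, 0.1785]
ee_rot: [0.0, 0.683, 0.73, 0.001]
wrist_force: [0.0, -0.7, -0.3]
opening: 0.0687
grasp_force: 0.0
```

```bash
python3 - <<'E'
from h import *
s=env.observe();print(s['tcp_pos'],s['t'])
p,W=cloud('side'); save(cv2.resize(p[130:400,230:540],(690,600)),'s9')
Q=W[(np.hypot(W[...,0]-.617,W[...,1]-.217)<.03)&(W[...,2]>.065)]
print(len(Q),np.percentile(Q[:,2],[5,50,95,99]),cv2.minEnclosingCircle(Q[:,:2].astype(np.float32)))
E
```

```text
[0.46712325 0.17186697 0.17852168] 24.15
159 [0.06670215 0.07771148 0.08388393 0.08485238] ((0.6204741597175598, 0.2163308709859848), 0.0224170945584774)
```

View pics/s9.png

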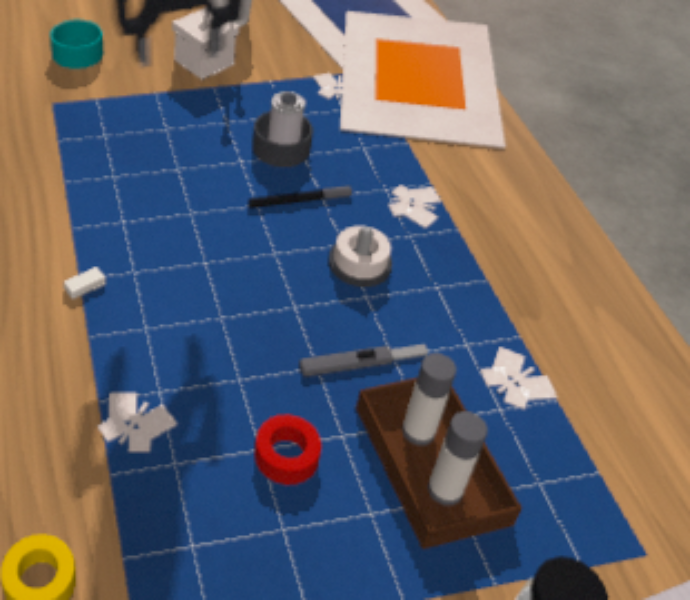

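```bash
python3 - <<'E'
from h import *
for n in('wrist','top','side'):
    p,W=cloud(n)
    Q=W[(np.hypot(W[...,0]-.618,W[...,1]-.2165)<.007)&(W[...,2]>.06)]
    if len(Q): print(n,len(Q),np.percentile(Q[:,2],[5,25,50,75,95]).round(4))
E
```

```text
wrist 216 [0.0793 0.0798 0.0802 0.0807 0.0814]
side 16 [0.079  0.0822 0.0834 0.0841 0.0847]
```

The tube top is at about 80–81 mm in the cup, which is the 5 mm floor plus 76 mm, so it is fully shut. Everything is in place, so I'll hand the job in.

```bash
python3 -c "
from bench import env
print(env.close_job())"
```

```text
the job is handed in; nothing more can be done
None
```

The job is handed in at about 24 s: both glue sticks stand in the tray, the tape roll lies flat over its post, and the brush tube stands in the dark cup, shut innermost section first.

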